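# Secure a small gas cylinder in its bench cradle

## Task

Get the small gas cylinder ready for its regulator: lay it in the two vees of the bench cradle, centred, with its valve at the cradle's left-hand end and the valve's outlet pointing straight up. Then swing the hinged strap right down over it and lock the strap with the R-clip: push the clip's straight leg through the hole in the post until its bow has sprung over the post. Handle the cylinder only by its barrel, never by its valve, do not let it roll off the bench, and leave the soapstone holder and the box of tips where they are.

Things in the scene. Friction and masses are not known exactly. Their poses are not given: they have to be found in the camera images.
- cylinder: Small bare aluminium gas cylinder, lying on its side, free to roll. Barrel 50 mm in diameter, 150 mm long, 0.55 to 0.9 kg. Origin on its axis at mid-barrel (25 mm over the bench at the start); y runs along the axis towards the valve; the barrel spans y = -75 to +75 mm. Centre of mass about 11 mm towards the valve.
- valve: Brass valve, tight in the cylinder's neck: it turns only with the barrel. Origin and y axis are the cylinder's; its own z points along the outlet. Neck and body y = 80 to 110 mm, outlet stub at y = 97 mm, black handwheel 32 mm across at y = 116 to 129 mm. At the start the outlet leans 1.0 to 1.5 rad from vertical towards the robot. The robot must not push it with over 3 N.
- outlet (a point): Open end of the valve's outlet stub (15 mm in diameter): 97 mm along the cylinder's axis from mid-barrel, 23 mm out from the axis, so inside the barrel's outline.
- cradle: Dark steel cradle screwed to the bench. Origin on the bench below its axis; y along the axis (valve belongs at +y, the robot's left), x away from the robot. Base plate 8 mm thick, x = -80 to 52, y = -86 to 86 mm. Supports 13 mm thick, 78 mm wide, 63 mm high stand across the axis at y = -55 and +55 mm, each with a 90 degree vee for the barrel; 97 mm free between them down to the plate.
- cradle_axis (a point): Where mid-barrel belongs: on the cradle's axis, midway between the supports, 65 mm over the bench; axes as the cradle's.
- strap_hinge (a point): Hinge of the strap: its axis runs along the cradle's y, at x = +40, y = -55 mm of the cradle, 65 mm over the bench.
- strap (a joint): Angle of the strap, a bent flat steel bar 24 mm wide: 0 = closed, 1.7 to 2.05 at the start (upright, leaning back from the robot). Stiff hinge, 0.2 N m: stays where left. Closed, it crosses 31 mm above the cradle's axis, comes down in front and forks level round the post, top face 2 mm above hinge height. It closes fully only over a barrel that lies home in the vees.
- strap_tab (a point): Middle of the outer (upper when closed) face of the strap's thumb tab, beyond the fork, 127 mm from the hinge; the tab is 37 mm wide, spans 115 to 138 mm from the hinge and has a lip raised 7 mm at 144 mm. Moves with the strap.
- post_hole (a point): Middle of the cross hole in the cradle's upright steel post. Post 16 mm in diameter, at x = -62, y = -55 mm of the cradle, its top 19 mm above this point. The hole is 8 mm square, level, runs along the cradle's y, 75 mm over the bench.
- clip: R-clip of 5 mm steel wire, lying flat. x along the straight leg to its tip at 78 mm, y towards the bow, z up. Origin on the leg's centre line, 2.5 mm over the bench. The bow lies 5 mm higher than the leg and so passes the post above the hole; its flared end is at x = 65 mm. Entered from the right (towards the cradle's +y), the way up it lies, the bow passes on the robot's side of the post.
- clip_grip (a point): Middle of the clip's double-coil eye, the place to hold it: x = -9, y = 6.5 mm of the clip, 5 mm over the bench at the start. The eye spans x = -27 to +8 mm, is 18 mm wide across y with straight parallel sides, and 10 mm high.
- clip_seat (a point): Point on the leg's centre line, 38 mm from the clip's origin, that lies in the middle of the post when the clip is home.
- bow (a joint): Spring of the clip's bow: 0 = at rest, grows as the bow is forced away from the leg; about 0.1 rad is needed to pass the post. The push needed rises to 4 to 12 N about 15 mm before home, drops to nothing as the bow springs over, and rises steeply when the clip is pushed past home.
- soapstone: Soapstone marker in a thin pale metal holder, 14x128x11 mm, flat near the front edge of the bench; leave it. Origin under its middle.
- tip_box: Flat box for contact tips, blue with a pale lid, 90x121x31 mm, left of the work; leave it. Origin under its middle.

How it is judged:
By the outcome, as a careful person would: the job done as asked, in the order asked, and still so for the second after the job is handed in, with the robot touching nothing.
It also fails if it takes over 72 s, if anything falls off the work surface, if the arm or the gripper's body presses on something with over 40 N, if the wrist force passes 120 N, or if a joint passes its speed limit or range.

## Robot

A 6-joint arm with a two-finger parallel gripper is mounted at the origin on a cart in front of the work surface, level with it; the furniture and walls round the work are solid. World frame = base frame: x ahead of the robot, y to its left, z up, the work surface at z = 0. Lengths are in m, angles in rad, forces in N, time in s.
With the tool pointing down it reaches from about 0.4 to 0.825 m from the base axis. Payload 7 kg.
Tool frame: the origin (TCP) lies at the very end of the fingers, on their centre line; the grasp point (between the pads) lies arm.hold_point_z behind it (arm.hold_point_z is the distance from the TCP to the grasp point, in m); z points along the fingers, y is the line along which they close (so a half turn about z gives the same grasp; the last joint's range is limited). The gripper opens to 88 mm and grips with 3 to 60 N. Pads are 19 mm wide; open, the fingers measure 130 mm over their backs; the gripper's body (78 mm by 193 mm) begins 47 mm behind the grasp point.
Start: joints at [1.468, 0.359, 0.012, 0, -1.224, -0.288], TCP at [0.257, 0.624, 0.227] pointing down, gripper open.
Joint ranges: [-3.07, 3.07], [-1.43, 2.12], [-1.02, 1.25], [-3.03, 1.67], [-3.05, -0], [-3.03, 3.03]. Speed limits (rad/s): [2.39, 2.39, 3.01, 3.14, 3.14, 3.14].

## Interface

Orientations are given as [roll, pitch, yaw] about the fixed x, y, z axes, in that order (R = Rz(yaw) Ry(pitch) Rx(roll)).
In Python, from station import arm gives the robot as it stands.
- The arm moves only by the shell command python3 nudge.py FILE [FORCE], which reads ROWS from the file FILE. ROWS is a JSON object with one list for each field, all of the same length, 1 to 20, a row being the entries at one place: jaw (the finger opening in m), dx, dy, dz (the shift in m), spin (a turn about the tool's z in rad); each row is the pose to reach, as a shift and turn from the pose commanded when the command began, along the tool's axes at that moment; what a row does not reach only later rows make up. A row lasts 1/12 s, in which the tool goes at most 0.0417 m and 0.125 rad, less where a joint would pass 70% of its speed; a pose out of reach is approached as far as the arm can. The fingers move at their own pace and stop on an object; FORCE is the grip in N (left out, the last holds). Time passes only in rows, so rows that do not move let the fingers close. It prints the time, the measured TCP pose, the force, the opening and the grip force at its end. Input that does not fit is refused with a message, and nothing moves.
- arm.get_state(): the state, without advancing time (a new reading comes with each control period).
- arm.grab_frame(name): name is "side" or "top"; returns the picture (400x640x3 uint8, red, green, blue); there is no depth.
- arm.camera_params(name): a dict with "fx", "fy", "cx", "cy" (pixels), "D" ([k1, k2, p1, p2, k3] as OpenCV has them; the pictures are not rectified), "T" (4x4, takes a point from camera to world coordinates). Camera axes: x right, y down, z forward; pixel columns grow to the right and rows downward; lengths in m; the calibration is good to about 2 mm. A picture is of the moment at which its call begins. camera_params takes no time and is no camera call.
- arm.job_done(): hands the job in; it is judged then, once.
The state is a dict: "t": time; "q": joint angles; "qd": joint speeds; "joint_efforts": joint torques, N m; "eef_pos": TCP position; "ee_rot": TCP orientation; "force": force on the tool from outside, world axes, zero at the start; "moment": the same for the moment, N m; "width": finger opening in m; "gripper_force": force on a finger pad.
Only numpy, scipy, OpenCV 4.12 (cv2) and the standard library are available. Lean on these libraries where they do the work, as an engineer would, in place of code of your own. Each camera call takes 0.05 s, during which the arm holds its last target. There are 200 camera calls.

## Working session

There is one attempt and no reset: what is moved stays moved. The work goes in short steps, Python scripts to look and compute and a shell command to move; the robot and the scene stay as the last step left them, time stands still between calls to the robot, and variables do not carry over. Pictures are saved under pics/ and viewed, at most 10 in all, crops included, and the job is handed in when it is done.

```bash
ls; mkdir -p pics; python3 - <<'E'
from station import arm
import cv2
print(arm.get_state(), arm.hold_point_z)
for n in("top","side"):
    f=arm.grab_frame(n); cv2.imwrite(f"pics/{n}0.png",cv2.cvtColor(f,cv2.COLOR_RGB2BGR)); print(arm.camera_params(n))
E
```

```text
nudge.py
pics
station.py
{'t': 0.0, 'q': array([ 1.46809482e+00,  3.59435207e-01,  1.10589583e-02, -3.54430751e-04,
       -1.22408150e+00, -2.88090506e-01]), 'qd': array([-6.74092003e-04, -1.13157274e-04, -1.13131790e-05, -4.12480282e-04,
        3.47996599e-04, -2.19858793e-03]), 'joint_efforts': array([ 1.28761814e-03, -5.82714915e+01,  2.93049502e+01,  6.99714258e+00,
        6.76459749e-03, -1.57782697e-04]), 'eef_pos': array([0.25696536, 0.62365136, 0.2255907 ]), 'ee_rot': array([ 3.13990503e+00, -1.52642359e-04, -3.90912599e-01]), 'force': array([-0.84615262, -0.5904949 ,  0.44386199]), 'moment': array([-0.02311649, -0.01680387, -0.02655562]), 'gripper_force': 0.0, 'width': 0.08746293928401522} 0.0188
{'fx': 413.2879905276034, 'fy': 413.2879905276034, 'cx': 313.7433298632646, 'cy': 201.56529673052756, 'D': array([-0.07124001,  0.        ,  0.        ,  0.        ,  0.        ]), 'T': array([[ 1.68149676e-02, -9.91687472e-01,  1.27566509e-01,
         3.93110546e-01],
       [-9.99858423e-01, -1.67574067e-02,  1.52451241e-03,
         3.35026766e-01],
       [ 6.25844008e-04, -1.27574083e-01, -9.91828847e-01,
         9.95355689e-01],
       [ 0.00000000e+00,  0.00000000e+00,  0.00000000e+00,
         1.00000000e+00]])}
{'fx': 448.6031787133416, 'fy': 448.6031787133416, 'cx': 314.90572127450463, 'cy': 205.05342193541586, 'D': array([0.04175358, 0.        , 0.        , 0.        , 0.        ]), 'T': array([[ 0.98957426, -0.09433724,  0.10882681,  0.37334448],
       [-0.14210858, -0.5167545 ,  0.84425703, -0.54686553],
       [-0.02340813, -0.85092025, -0.52477308,  0.62574009],
       [ 0.        ,  0.        ,  0.        ,  1.        ]])}
```
```bash
python3 - <<'E'
import cv2
for n in("top","side"):
    cv2.imwrite(f"pics/{n}0b.png",cv2.resize(cv2.imread(f"pics/{n}0.png"),(800,500),interpolation=cv2.INTER_CUBIC))
E
```

View pics/top0b.png

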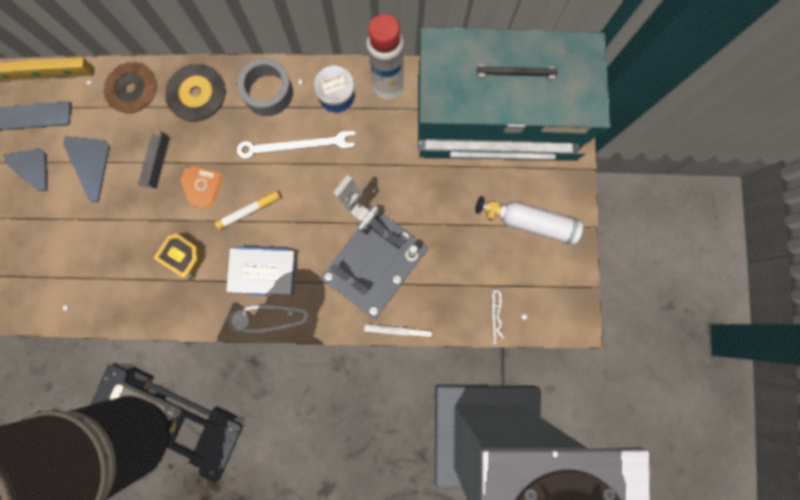

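View pics/side0b.png

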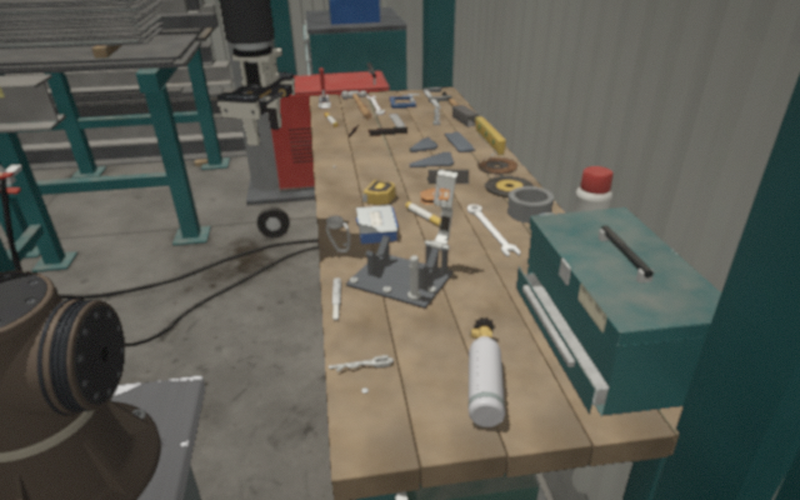

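The top view shows the cradle near (375,265), the cylinder at (530,220) with its valve to the left, and the clip at (497,315). The side view shows the strap upright at (443,210). I'll enlarge the important areas next.

```bash
cat > h.py <<'E'
import cv2, numpy as np
from station import arm
def crop(n,img,x0,y0,w,h,s):
    c=cv2.resize(img[y0:y0+h,x0:x0+w],None,fx=s,fy=s,interpolation=cv2.INTER_CUBIC)
    for i in range(0,w,10): cv2.line(c,(int((i+.5)*s),0),(int((i+.5)*s),6 if i%50 else 12),(0,255,255),1); cv2.putText(c,str(x0+i),(int((i+.5)*s)-8,20),0,.33,(0,255,255),1) if i%20==0 else 0
    for j in range(0,h,10): cv2.line(c,(0,int((j+.5)*s)),(6,int((j+.5)*s)),(0,255,255),1); cv2.putText(c,str(y0+j),(8,int((j+.5)*s)+4),0,.33,(0,255,255),1)
    return c
def pad(rows):
    W=max(r.shape[1] for r in rows); return np.vstack([cv2.copyMakeBorder(r,0,0,0,W-r.shape[1],cv2.BORDER_CONSTANT) for r in rows])
def padh(cs):
    H=max(r.shape[0] for r in cs); return np.hstack([cv2.copyMakeBorder(r,0,H-r.shape[0],0,3,cv2.BORDER_CONSTANT) for r in cs])
def grab(n,name):
    f=cv2.cvtColor(arm.grab_frame(n),cv2.COLOR_RGB2BGR); cv2.imwrite(f"pics/{name}.png",f); return f
def ray(n,u,v):
    P=arm.camera_params(n); K=np.array([[P["fx"],0,P["cx"]],[0,P["fy"],P["cy"]],[0,0,1]])
    p=cv2.undistortPoints(np.array([[[u,v]]],float),K,P["D"])[0,0]; T=P["T"]
    return T[:3,3],T[:3,:3]@np.array([p[0],p[1],1])
def atz(n,u,v,z):
    o,d=ray(n,u,v); return o+d*(z-o[2])/d[2]
def proj(n,X):
    P=arm.camera_params(n); K=np.array([[P["fx"],0,P["cx"]],[0,P["fy"],P["cy"]],[0,0,1]]); Ti=np.linalg.inv(P["T"])
    r,_=cv2.Rodrigues(Ti[:3,:3]); return cv2.projectPoints(np.atleast_2d(np.array(X,float)),r,Ti[:3,3],K,P["D"])[0][:,0]
E
python3 - <<'E'
from h import *
t=cv2.imread("pics/top0.png"); s=cv2.imread("pics/side0.png")
A=crop("top",t,255,135,95,120,5)
B=pad([crop("top",t,375,148,95,50,3.3),crop("top",t,385,225,40,55,7)])
cv2.imwrite("pics/m1.png",padh([A,B])[:600,:800])
C=crop("side",s,270,130,100,120,5)
D=pad([crop("side",s,365,245,45,100,3.2),crop("side",s,258,275,62,30,4.5)])
cv2.imwrite("pics/m2.png",padh([C,D])[:600,:800])
E
```

```text
(no output)
```

View pics/m1.png

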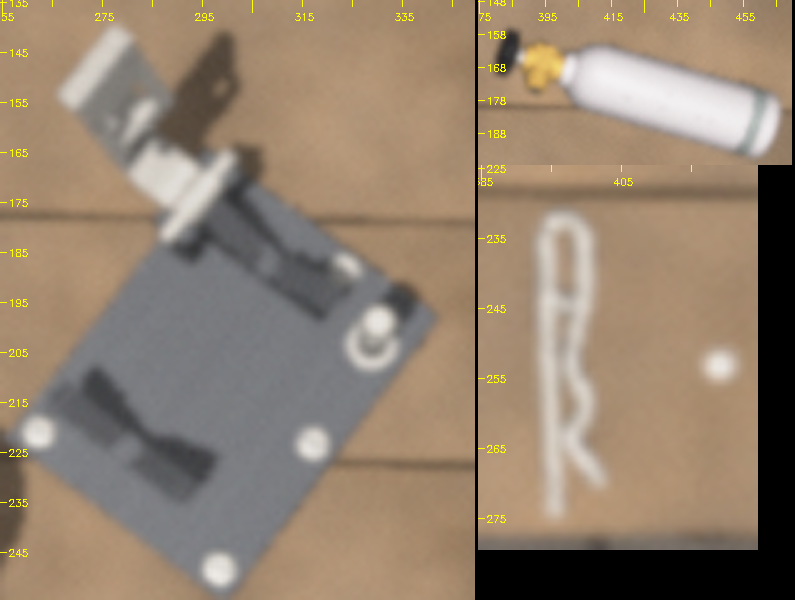

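View pics/m2.png

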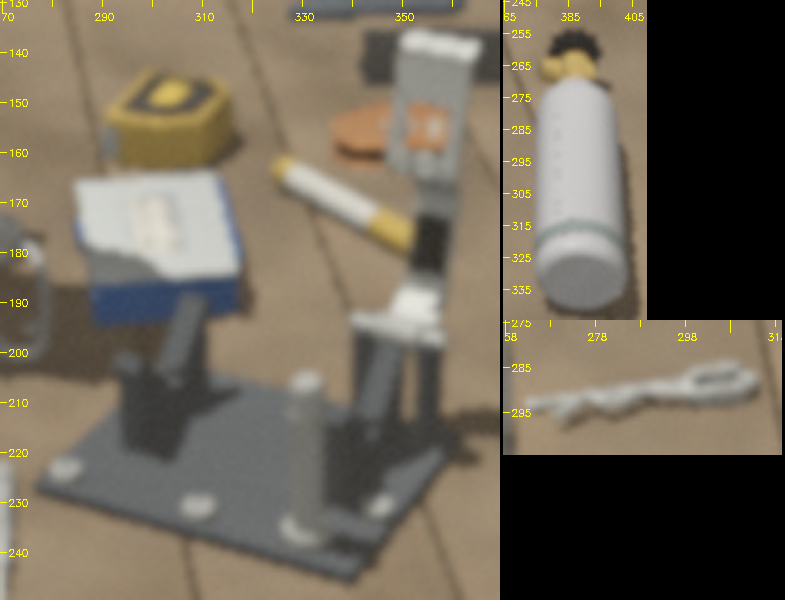

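In the top view the post top is at about (330,199), the vees at (307,187) and (280,224), the strap lip at (273,146), and the clip eye at (397,237) with its tip at (396,275). In the side view the post top is at (331,205) and the lip at (358,138). I'll fit the poses now.

```bash
cat > fit.py <<'E'
from h import *
from scipy.optimize import least_squares
def R2(a): return np.array([[np.cos(a),-np.sin(a)],[np.sin(a),np.cos(a)]])
def pl(p,X): X=np.atleast_2d(X); return np.c_[X[:,:2]@R2(p[2]).T+p[:2],X[:,2]]
def fit(obs,p0):
    def f(p): return np.concatenate([(proj(n,pl(p,np.array(X)/1e3))-[u])[0] for n,X,u in obs])
    r=least_squares(f,p0,loss="soft_l1",x_scale=[.01,.01,.1]); return r.x,f(r.x).reshape(-1,2).round(1).tolist()
cr=[("top",(-80,-86,8),(342.5,198.1)),("top",(-80,86,8),(300.5,253.9)),("top",(-62,-55,94),(330.1,198.9)),
("top",(0,-55,29.6),(307.5,186.9)),("top",(0,55,29.6),(280.1,223.9)),
("side",(-80,-86,0),(339.9,246.1)),("side",(-80,86,4),(277.1,226.9)),("side",(52,-86,4),(360.5,220.5)),("side",(-62,-55,94),(330.9,205.1))]
cy=[("top",(0,122.5,25),(384.4,162.7)),("top",(0,-75,25),(461.0,184.8)),("side",(0,122.5,25),(386.4,259.5)),("side",(0,-75,25),(388.6,333.6))]
# clip: top crop origin (478,165) s=7 ; side crop origin (503,320) s=4.5
T=lambda X,Y:(385+(X-478)/7-.5,225+(Y-165)/7-.5); S=lambda X,Y:(258+(X-503)/4.5-.5,275+(Y-320)/4.5-.5)
cl=[("top",(78,0,2.5),T(555,514)),("top",(8,0,2.5),T(548,297)),("top",(-27,6.5,5),T(566,214)),("top",(65,17,7),T(601,487)),("side",(78,0,2.5),S(527,404)),("side",(-27,6.5,5),S(758,380))]
if __name__=="__main__":
    for n,o,p in(("cradle",cr,[.5,.35,.94]),("cyl",cy,[.55,.1,-.29]),("clip",cl,[.3,.15,3.14])):
        x,r=fit(o,p); print(n,x.round(4),r)
        if n=="cradle": pc=x
        if n=="clip": print("grip",pl(x,[[-.009,.0065,.005]]))
    def tri(a,b):
        (o1,d1),(o2,d2)=ray("top",*a),ray("side",*b); M=np.c_[d1,-d2]; k=np.linalg.lstsq(M,o2-o1,rcond=None)[0]; P,Q=o1+k[0]*d1,o2+k[1]*d2; return (P+Q)/2,np.linalg.norm(P-Q)
    m,e=tri((273.1,146.1),(357.9,137.9)); c=R2(pc[2]).T@(m[:2]-pc[:2]); print("lip cradle",c,m[2],e,"angle",np.arctan2(m[2]-.065,.04-c[0]),np.hypot(m[2]-.065,.04-c[0]))
    print("outlet?",atz("top",375+(540-478)/3.3-.5,148+85/3.3-.5,.03))
    for n,q in(("hole",(-62,-55,75)),("hinge",(40,-55,65)),("axis",(0,0,65))): print(n,pl(pc,np.array(q)/1e3))
    # toolbox: front tray edge & top front edge corners in top image
    print("toolbox front z0.1",atz("top",420/1.25,155/1.25,.02),atz("top",608/1.25,157/1.25,.02),atz("top",420/1.25,140/1.25,.15))
    print("tipbox",atz("top",228/1.25,293/1.25,.03),atz("top",293/1.25,293/1.25,.03),"soap",atz("top",365/1.25,328/1.25,.01),atz("top",431/1.25,334/1.25,.01))
E
python3 fit.py
```

```text
cradle [0.5086 0.3827 0.9539] [[-0.2, -1.1], [-0.6, 0.9], [0.1, -0.9], [0.4, -0.6], [-0.1, -0.2], [-0.5, 0.9], [-1.7, 0.6], [0.6, -3.4], [-0.6, 0.4]]
cyl [ 0.5833  0.0524 -0.2603] [[-1.0, 0.0], [1.4, 0.2], [0.1, 1.3], [0.1, -1.0]]
clip [0.4277 0.1413 3.1542] [[-0.5, -0.1], [-0.0, 1.4], [0.0, -1.4], [0.3, -1.7], [-0.8, 0.1], [-0.2, 0.2]]
grip [[0.43675244 0.13486865 0.005     ]]
lip cradle [ 0.0846912  -0.05771099] 0.20064687184694463 0.000253768178840509 angle 1.8890633516990634 0.14281938587973336
outlet? [0.58849175 0.14809066 0.03      ]
hole [[0.51754136 0.30034014 0.075     ]]
hinge [[0.5765528  0.38353659 0.065     ]]
axis [[0.50855022 0.38273042 0.065     ]]
toolbox front z0.1 [0.71067763 0.2853267  0.02      ] [ 0.71543685 -0.08781482  0.02      ] [0.69489744 0.29217422 0.15      ]
tipbox [0.43431331 0.64365864 0.03      ] [0.43674561 0.52069498 0.03      ] soap [0.37405181 0.38547921 0.01      ] [0.36486997 0.26060211 0.01      ]
```

```bash
cat > go.py <<'E'
import sys,numpy as np
from station import arm
x,y,z,a=map(float,sys.argv[1:5]); s=arm.get_state(); p=s["eef_pos"]; w=s["ee_rot"][2]; d=np.array([x,y,z])-p
print("row dx,dy,dz,turn:",np.round([d[0]*np.cos(w)+d[1]*np.sin(w),d[0]*np.sin(w)-d[1]*np.cos(w),-d[2],-((a-w+np.pi)%(2*np.pi)-np.pi)],4),"q",s["q"].round(2),"F",s["force"].round(1))
E
echo '{"jaw":[0.088,0.088,0.088,0.088,0.088,0.088,0.088,0.088,0.088,0.088,0.088,0.088,0.088,0.088,0.088,0.088,0.088,0.088],"dx":[0.513,0.513,0.513,0.513,0.513,0.513,0.513,0.513,0.513,0.513,0.513,0.513,0.513,0.513,0.513,0.513,0.513,0.513],"dy":[0.3925,0.3925,0.3925,0.3925,0.3925,0.3925,0.3925,0.3925,0.3925,0.3925,0.3925,0.3925,0.3925,0.3925,0.3925,0.3925,0.3925,0.3925],"dz":[0.03,0.03,0.03,0.03,0.03,0.03,0.03,0.03,0.03,0.03,0.03,0.03,0.03,0.03,0.03,0.03,0.03,0.03],"spin":[1.44,1.44,1.44,1.44,1.44,1.44,1.44,1.44,1.44,1.44,1.44,1.44,1.44,1.44,1.44,1.44,1.44,1.44]}' > mv.in && python3 nudge.py mv.in 20
python3 go.py .5816 .0653 .008 -1.831
```

```text
t: 1.6
eef_pos: [0.582, 0.0643, 0.1957]
ee_rot: [3.14, -0.001, -1.834]
force: [-0.6, 0.4, 0.3]
width: 0.0876
gripper_force: 0.0
row dx,dy,dz,turn: [-0.0009  0.0006  0.1877 -0.0028] q [ 0.44  0.24 -0.23 -0.   -1.1  -0.71] F [-0.6  0.4  0.3]
```

```bash
echo '{"jaw":[0.088,0.088,0.088,0.088,0.088,0.088,0.088,0.07,0.06,0.054,0.045,0.045,0.045,0.045,0.045],"dx":[0,0,0,0,0,0,0,0,0,0,0,0,0,0,0],"dy":[0,0,0,0,0,0,0,0,0,0,0,0,0,0,0],"dz":[0.04,0.08,0.12,0.15,0.175,0.188,0.188,0.188,0.188,0.188,0.188,0.188,0.188,0.188,0.188],"spin":[0,0,0,0,0,0,0,0,0,0,0,0,0,0,0]}' > mv.in && python3 nudge.py mv.in 30
python3 go.py .5 .07 .04 -1.831
```

```text
t: 2.85
eef_pos: [0.5826, 0.066, 0.0093]
ee_rot: [-3.14, 0.001, -1.831]
force: [0.6, -0.8, 5.3]
width: 0.0492
gripper_force: 30.0
row dx,dy,dz,turn: [ 0.0173  0.0809 -0.0307  0.0003] q [ 0.45  0.44 -0.43  0.   -0.69 -0.71] F [ 0.6 -0.8  5.3]
```

```bash
echo '{"jaw":[0.045,0.045,0.045,0.045,0.045,0.045,0.045,0.045],"dx":[0,0.005,0.01,0.017,0.017,0.017,0.017,0.017],"dy":[0,0.02,0.05,0.08,0.083,0.083,0.083,0.083],"dz":[-0.012,-0.02,-0.02,-0.02,-0.012,-0.003,0,0],"spin":[0,0,0,0,0,0,0,0]}' > mv.in && python3 nudge.py mv.in 30
python3 - <<'E'
from h import *
t=grab("top","top1"); s=grab("side","side1")
cv2.imwrite("pics/m3.png",padh([crop("t",t,370,175,75,50,6),crop("s",s,330,235,55,70,6)]))
E
```

```text
t: 3.52
eef_pos: [0.4961, 0.07, 0.0085]
ee_rot: [3.139, -0.003, -1.831]
force: [-8.0, 0.1, 11.1]
width: 0.0492
gripper_force: 30.0
```

View pics/m3.png

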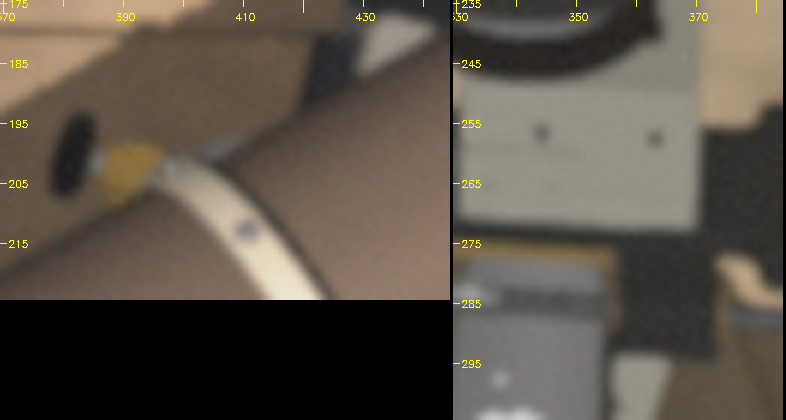

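```bash
python3 - <<'E'
from fit import *
for nm,p,off in(("0",np.array([.5833,.0524,-.2603]),0),("1",np.array([.4961-.012*.257,.07-.012*.966,-.2603]),0)):
    for n in("top","side"):
        f=cv2.imread(f"pics/{n}{nm}.png").astype(int); b,g,r=f[...,0],f[...,1],f[...,2]
        c=proj(n,pl(p,[[0,.097,.025]]))[0]; w=proj(n,pl(p,[[0,.1225,.025]]))[0]
        m=(r-b>85)&(g-b>45); yy,xx=np.nonzero(m); k=np.hypot(xx-c[0],yy-c[1])<15
        print(nm,n,"axis97",c.round(1),"wheel",w.round(1),"brass n",k.sum(),"mean",xx[k].mean().round(1) if k.any() else 0,yy[k].mean().round(1) if k.any() else 0,"ext",(xx[k].min(),xx[k].max(),yy[k].min(),yy[k].max()) if k.any() else 0)
        for th in(.9,1.1,1.3,1.5,1.7): print("   ",th,proj(n,pl(p,[[-.023*np.sin(th),.097,.025+.023*np.cos(th)]])).round(1))
E
```

```text
0 top axis97 [393.6 165.6] wheel [383.4 162.7] brass n 121 mean 394.1 167.2 ext (np.int64(389), np.int64(400), np.int64(161), np.int64(174))
    0.9 [[392.9 171.5]]
    1.1 [[392.3 172.8]]
    1.3 [[391.8 173.8]]
    1.5 [[391.4 174.5]]
    1.7 [[391.  174.8]]
0 side axis97 [386.8 268.6] wheel [386.5 260.8] brass n 24 mean 386.8 264.5 ext (np.int64(380), np.int64(391), np.int64(262), np.int64(266))
    0.9 [[378.3 262.6]]
    1.1 [[377.  264.1]]
    1.3 [[376.1 265.6]]
    1.5 [[375.6 267.3]]
    1.7 [[375.5 269.1]]
1 top axis97 [391.4 202.8] wheel [381.1 199.9] brass n 0 mean 0 0 ext 0
    0.9 [[390.7 209.4]]
    1.1 [[390.1 210.6]]
    1.3 [[389.6 211.5]]
    1.5 [[389.1 212. ]]
    1.7 [[388.8 212.2]]
1 side axis97 [343.1 271.5] wheel [343.9 263.6] brass n 0 mean 0 0 ext 0
    0.9 [[334.3 265.6]]
    1.1 [[333.1 267. ]]
    1.3 [[332.3 268.6]]
    1.5 [[332.  270.2]]
    1.7 [[332. 272.]]
```

```bash
echo '{"jaw":[0.054,0.054,0.054,0.054,0.054,0.054,0.054,0.054,0.054,0.054,0.054,0.054,0.054,0.054,0.054,0.05,0.045,0.045],"dx":[0,0,0,0,0,0,0,0,0,0,0,0,0,0,0,0,0,0],"dy":[0,0,0,-0.003,-0.006,-0.009,-0.012,-0.015,-0.018,-0.021,-0.024,-0.027,-0.030,-0.032,-0.032,-0.032,-0.032,-0.032],"dz":[0,0,0,0,0,0,0,0,0,0,0,0,0,0,0,0,0,0],"spin":[0,0,0,0,0,0,0,0,0,0,0,0,0,0,0,0,0,0]}' > mv.in && python3 nudge.py mv.in 10
echo '{"jaw":[0.055,0.055,0.075,0.08,0.08,0.08,0.08,0.08,0.08,0.08],"dx":[0,0,0,0,0,0,0,-0.04,-0.08,0.00],"dy":[0,0,0,0,0,0,0,-0.04,-0.08,0],"dz":[0,0,0,0,-0.04,-0.08,-0.12,-0.15,-0.15,-0.15],"spin":[0,0,0,0,0,0,0,0,0,0]}' > mv.in && python3 nudge.py mv.in 10
python3 go.py .5 .07 .04 -1.831
```

```text
t: 5.12
eef_pos: [0.5284, 0.0625, 0.0086]
ee_rot: [-3.141, 0.0, -1.831]
force: [1.6, -1.6, -1.0]
width: 0.0498
gripper_force: 10.0
t: 5.95
eef_pos: [0.5759, 0.089, 0.152]
ee_rot: [-3.139, -0.002, -1.827]
force: [1.5, 0.2, -2.1]
width: 0.0798
gripper_force: 0.0
row dx,dy,dz,turn: [0.0376 0.0686 0.112  0.0044] q [ 0.49  0.27 -0.3   0.   -1.   -0.75] F [ 1.5  0.2 -2.1]
```

```bash
python3 go.py .28 .48 .23 -1.83
```

```text
row dx,dy,dz,turn: [-0.3034  0.3852 -0.078   0.0034] q [ 0.49  0.27 -0.3   0.   -1.   -0.75] F [ 1.5  0.2 -2.1]
```

```bash
echo '{"jaw":[0.08,0.08,0.08,0.08,0.08,0.08,0.08,0.08,0.08,0.08,0.08,0.08,0.08,0.08],"dx":[0,0,-0.3,-0.3,-0.3,-0.3,-0.3,-0.3,-0.3,-0.3,-0.3,-0.3,-0.3,-0.3],"dy":[0,0.04,0.385,0.385,0.385,0.385,0.385,0.385,0.385,0.385,0.385,0.385,0.385,0.385],"dz":[-0.04,-0.078,-0.078,-0.078,-0.078,-0.078,-0.078,-0.078,-0.078,-0.078,-0.078,-0.078,-0.078,-0.078],"spin":[0,0,0,0,0,0,0,0,0,0,0,0,0,0]}' > mv.in && python3 nudge.py mv.in 10
python3 - <<'E'
from h import *
t=grab("top","top2"); s=grab("side","side2")
cv2.imwrite("pics/m4.png",padh([crop("t",t,375,175,95,50,5),crop("s",s,335,240,60,110,5)]))
E
```

```text
t: 7.12
eef_pos: [0.2619, 0.4739, 0.2342]
ee_rot: [3.141, 0.001, -1.827]
force: [1.3, 0.6, 1.0]
width: 0.0803
gripper_force: 0.0
```

View pics/m4.png

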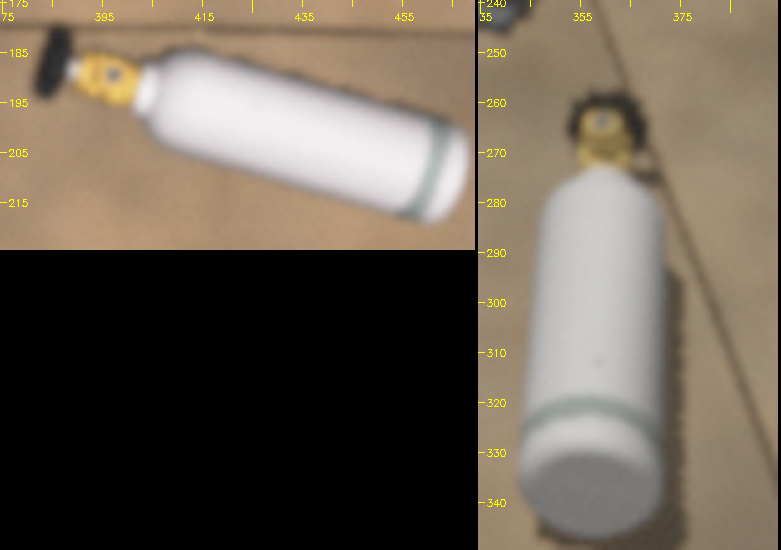

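```bash
python3 - <<'E'
from fit import *
T=lambda X,Y:(375+X/5-.5,175+Y/5-.5); S=lambda X,Y:(335+(X-478)/5-.5,240+Y/5-.5)
def tri(a,b):
    (o1,d1),(o2,d2)=ray("top",*a),ray("side",*b); k=np.linalg.lstsq(np.c_[d1,-d2],o2-o1,rcond=None)[0]; return (o1+k[0]*d1+o2+k[1]*d2)/2,np.linalg.norm(o1+k[0]*d1-o2-k[1]*d2)
# sides of barrel near mid: top-view midline points (silhouette), wheel, base disc centre in side view
obs=[("top",(0,122.5,25),T(53,62)),("top",(0,-75,25),T(453,172)),("side",(0,-75,25),S(591,492)),("side",(0,122.5,25),S(607,118))]
x,r=fit(obs,[.525,.05,-.26]); print(x,r)
ph=x[2]; tcp=np.array([.5284,.0625]); n=np.array([np.cos(ph),np.sin(ph)])
print("tcp vs axis", (tcp-x[:2])@n)
o,e=tri(T(113,75),S(602,120)); print("outlet",o,e,"local",R2(ph).T@(o[:2]-x[:2]))
for c in(0,.1,.2,.3):
  P=pl(x,[[-.023*np.sin(c),.097,.025+.023*np.cos(c)]]); print(c,proj("top",P),proj("side",P))
print("seen",T(113,75),S(602,120))
E
```

```text
[ 0.52603894  0.04914799 -0.255175  ] [[-0.3, -0.4], [-0.6, -0.3], [-0.1, 0.3], [-0.3, 1.6]]
tcp vs axis -0.0010856323073803503
outlet [0.54774728 0.14300545 0.04888671] 0.002683599094106767 local [-0.0026856   0.09629778]
0 [[397.0837517  187.80954856]] [[359.98029543 263.81783546]]
0.1 [[396.83572176 188.75537082]] [[358.83364028 263.800495  ]]
0.2 [[396.57038487 189.70752871]] [[357.69634084 263.87264612]]
0.3 [[396.2905821  190.65582911]] [[356.58016119 264.03341031]]
seen (397.1, 189.5) (359.3, 263.5)
```

The outlet's open end shows at top (397,189.5) and side (359,263.5). It still leans about 0.12 rad towards the robot, so the barrel needs another 3 mm of roll. I'll regrip 3 mm further on.

```bash
python3 go.py .5313 .0617 .13 -1.826
```

```text
row dx,dy,dz,turn: [ 0.3278 -0.3631  0.1038 -0.0017] q [ 1.42  0.13 -0.27 -0.   -1.17 -1.68] F [-0.5 -0.  -0.8]
```

```bash
echo '{"jaw":[0.08,0.08,0.08,0.08,0.08,0.08,0.08,0.08,0.08,0.08,0.08,0.08,0.08,0.08,0.08],"dx":[0.328,0.328,0.328,0.328,0.328,0.328,0.328,0.328,0.328,0.328,0.328,0.328,0.328,0.328,0.328],"dy":[-0.363,-0.363,-0.363,-0.363,-0.363,-0.363,-0.363,-0.363,-0.363,-0.363,-0.363,-0.363,-0.363,-0.363,-0.363],"dz":[0,0,0,0.1,0.1,0.1,0.1,0.1,0.1,0.1,0.1,0.1,0.1,0.1,0.1],"spin":[0,0,0,0,0,0,0,0,0,0,0,0,0,0,0]}' > mv.in && python3 nudge.py mv.in 10
python3 go.py .5313 .0617 .0085 -1.826
```

```text
t: 8.47
eef_pos: [0.531, 0.0581, 0.1342]
ee_rot: [3.141, -0.0, -1.833]
force: [0.7, 0.9, 0.3]
width: 0.0797
gripper_force: 0.0
row dx,dy,dz,turn: [-0.0036  0.0007  0.1257 -0.0073] q [ 0.48  0.21 -0.42 -0.   -0.94 -0.74] F [0.7 0.9 0.3]
```

```bash
echo '{"jaw":[0.08,0.08,0.08],"dx":[0,0,0],"dy":[0,0,0],"dz":[0.04,0.06,0.06],"spin":[0,0,0]}' > mv.in && python3 nudge.py mv.in 10
python3 go.py .5313 .0617 .0085 -1.826
```

```text
t: 8.72
eef_pos: [0.5282, 0.0593, 0.0713]
ee_rot: [3.137, -0.003, -1.83]
force: [-1.1, -0.7, 0.0]
width: 0.0798
gripper_force: 0.0
row dx,dy,dz,turn: [-0.0031 -0.0024  0.0628 -0.0042] q [ 0.48  0.29 -0.5  -0.   -0.79 -0.74] F [-1.1 -0.7  0. ]
```

```bash
echo '{"jaw":[0.08,0.08,0.08,0.08,0.08],"dx":[-0.003,-0.003,-0.003,-0.003,-0.003],"dy":[-0.0015,-0.0015,-0.0015,-0.0015,-0.0015],"dz":[0.03,0.05,0.0625,0.0625,0.0625],"spin":[-0.004,-0.004,-0.004,-0.004,-0.004]}' > mv.in && python3 nudge.py mv.in 30
python3 go.py .5313 .0617 .0085 -1.826
```

```text
t: 9.13
eef_pos: [0.5339, 0.0628, 0.013]
ee_rot: [-3.141, -0.0, -1.825]
force: [0.3, -0.3, -0.1]
width: 0.0798
gripper_force: 0.0
row dx,dy,dz,turn: [0.0017 0.0022 0.0045 0.001 ] q [ 0.48  0.37 -0.54  0.   -0.65 -0.74] F [ 0.3 -0.3 -0.1]
```

```bash
for i in 1 2; do echo '{"jaw":[0.08],"dx":[0],"dy":[0],"dz":[0],"spin":[0]}' > mv.in && python3 nudge.py mv.in 30 | head -2; python3 -c "
from station import arm; print(arm.get_state()['q'])"; done
```

```text
t: 9.22
eef_pos: [0.5346, 0.0628, 0.0137]
[ 4.81590332e-01  3.72948443e-01 -5.41992162e-01  6.07767872e-04
 -6.53483396e-01 -7.36669123e-01]
t: 9.3
eef_pos: [0.5347, 0.0627, 0.0136]
[ 4.81166569e-01  3.72854573e-01 -5.42222250e-01  3.86477884e-04
 -6.52880827e-01 -7.36585190e-01]
```

```bash
echo '{"jaw":[0.08,0.08,0.066,0.058,0.054,0.05,0.045,0.045,0.045,0.045],"dx":[0.002,0.002,0.002,0.002,0.002,0.002,0.002,0.002,0.002,0.002],"dy":[0.003,0.003,0.003,0.003,0.003,0.003,0.003,0.003,0.003,0.003],"dz":[0.005,0.005,0.005,0.005,0.005,0.005,0.005,0.005,0.005,0.005],"spin":[0,0,0,0,0,0,0,0,0,0]}' > mv.in && python3 nudge.py mv.in 35
python3 go.py .5313 .0617 .0085 -1.826
```

```text
t: 10.13
eef_pos: [0.53, 0.0606, 0.0067]
ee_rot: [3.141, -0.0, -1.827]
force: [-0.4, 0.3, 0.0]
width: 0.0493
gripper_force: 35.0
row dx,dy,dz,turn: [-0.0014 -0.0009 -0.0018 -0.0009] q [ 0.48  0.38 -0.56 -0.   -0.64 -0.74] F [-0.4  0.3  0. ]
```

```bash
echo '{"jaw":[0.045,0.045,0.045,0.045,0.045,0.045,0.045,0.045],"dx":[0,0,0,0,0,0,0,0],"dy":[0,0,0,0,0,0,0,0],"dz":[-0.015,-0.04,-0.08,-0.12,-0.16,-0.2,-0.2,-0.2],"spin":[0,0,0,0,0,0,0,0]}' > mv.in && python3 nudge.py mv.in 35
python3 go.py .46 .2 .21 -.6169; python3 go.py .498 .3897 .21 -.6169
```

```text
t: 10.8
eef_pos: [0.5309, 0.0612, 0.2086]
ee_rot: [-3.139, 0.003, -1.827]
force: [-0.8, -0.4, -7.1]
width: 0.0494
gripper_force: 35.0
row dx,dy,dz,turn: [-0.1163  0.1037 -0.0014 -1.2101] q [ 0.48  0.14 -0.33 -0.   -1.1  -0.74] F [-0.8 -0.4 -7.1]
row dx,dy,dz,turn: [-0.3094  0.115  -0.0014 -1.2101] q [ 0.48  0.14 -0.33 -0.   -1.1  -0.74] F [-0.8 -0.4 -7.1]
```

```bash
echo '{"jaw":[0.045,0.045,0.045,0.045,0.045,0.045,0.045,0.045,0.045,0.045,0.045,0.045,0.045,0.045,0.045,0.045,0.045,0.045,0.045],"dx":[-0.03,-0.06,-0.09,-0.115,-0.117,-0.117,-0.117,-0.117,-0.117,-0.117,-0.15,-0.19,-0.23,-0.27,-0.3,-0.309,-0.309,-0.309,-0.309],"dy":[0.025,0.05,0.075,0.1,0.104,0.104,0.104,0.104,0.104,0.104,0.106,0.108,0.11,0.113,0.115,0.115,0.115,0.115,0.115],"dz":[0,0,0,0,0,0,0,0,0,0,0,0,0,0,0,0,0,0,0],"spin":[-0.1,-0.22,-0.34,-0.46,-0.58,-0.7,-0.82,-0.94,-1.06,-1.16,-1.21,-1.21,-1.21,-1.21,-1.21,-1.21,-1.21,-1.21,-1.21]}' > mv.in && python3 nudge.py mv.in 35
python3 go.py .498 .3897 .0475 -.6169
```

```text
t: 12.38
eef_pos: [0.4963, 0.3872, 0.2048]
ee_rot: [3.138, 0.001, -0.617]
force: [-1.2, -1.4, -4.9]
width: 0.0495
gripper_force: 35.0
row dx,dy,dz,turn: [-0.     -0.003   0.1573 -0.0005] q [ 0.97  0.3  -0.12 -0.   -1.15 -0.02] F [-1.2 -1.4 -4.9]
```

```bash
echo '{"jaw":[0.045,0.045,0.045,0.045,0.045,0.045,0.045,0.045],"dx":[0,0,0,0,0,0,0,0],"dy":[-0.003,-0.003,-0.003,-0.003,-0.003,-0.003,-0.003,-0.003],"dz":[0.03,0.06,0.09,0.12,0.14,0.148,0.148,0.148],"spin":[0,0,0,0,0,0,0,0]}' > mv.in && python3 nudge.py mv.in 35
python3 go.py .498 .3897 .0475 -.6169
```

```text
t: 13.05
eef_pos: [0.4994, 0.3909, 0.0596]
ee_rot: [-3.141, -0.0, -0.617]
force: [-0.3, 0.6, -4.7]
width: 0.0491
gripper_force: 35.0
row dx,dy,dz,turn: [-0.0005  0.0018  0.0121 -0.0001] q [ 0.97  0.44 -0.28  0.   -0.85 -0.02] F [-0.3  0.6 -4.7]
```

```bash
echo '{"jaw":[0.045,0.045,0.045,0.045],"dx":[0,0,0,0],"dy":[0.0015,0.0015,0.0015,0.0015],"dz":[0.004,0.008,0.01,0.01],"spin":[0,0,0,0]}' > mv.in && python3 nudge.py mv.in 35
python3 go.py .498 .3897 .0475 -.6169
```

```text
t: 13.38
eef_pos: [0.498, 0.3899, 0.049]
ee_rot: [-3.141, 0.0, -0.617]
force: [0.2, -0.2, -5.6]
width: 0.0493
gripper_force: 35.0
row dx,dy,dz,turn: [ 0.0001  0.0002  0.0015 -0.    ] q [ 0.97  0.45 -0.29 -0.   -0.83 -0.02] F [ 0.2 -0.2 -5.6]
```

```bash
echo '{"jaw":[0.045,0.045,0.045],"dx":[0,0,0],"dy":[0,0,0],"dz":[0.001,0.002,0.002],"spin":[0,0,0]}' > mv.in && python3 nudge.py mv.in 35
python3 go.py .498 .3897 .0475 -.6169
echo '{"jaw":[0.045,0.045],"dx":[0,0],"dy":[0,0],"dz":[0.001,0.001],"spin":[0,0]}' > mv.in && python3 nudge.py mv.in 35;
```

```text
t: 13.63
eef_pos: [0.4982, 0.39, 0.0474]
ee_rot: [-3.141, -0.0, -0.616]
force: [-2.2, -2.1, 0.0]
width: 0.0493
gripper_force: 35.0
row dx,dy,dz,turn: [ 0.      0.0004 -0.0001  0.0004] q [ 0.97  0.45 -0.3   0.   -0.82 -0.02] F [-2.2 -2.1  0. ]
t: 13.8
eef_pos: [0.4982, 0.39, 0.0473]
ee_rot: [-3.141, -0.0, -0.616]
force: [-4.0, -2.8, 8.1]
width: 0.0493
gripper_force: 35.0
```

```bash
echo '{"jaw":[0.045,0.053,0.056,0.064,0.064,0.064,0.064,0.064,0.064,0.064],"dx":[0,0,0,0,0,0,0,0,0,0],"dy":[0.001,0.001,0.001,0.001,0.001,0.001,0.001,0.001,0.001,0.001],"dz":[0,0,0,0,-0.02,-0.06,-0.1,-0.14,-0.17,-0.17],"spin":[0,0,0,0,0,0,0,0,0,0]}' > mv.in && python3 nudge.py mv.in 10
python3 go.py .28 .05 .25 -.62
```

```text
t: 14.63
eef_pos: [0.5004, 0.3916, 0.2241]
ee_rot: [-3.13, -0.002, -0.616]
force: [0.8, 1.2, 1.4]
width: 0.064
gripper_force: 0.0
row dx,dy,dz,turn: [ 0.0174  0.4062 -0.0259  0.0042] q [ 0.97  0.29 -0.1   0.   -1.17 -0.02] F [0.8 1.2 1.4]
```

```bash
python3 go.py .26 .62 .225 .954
```

```text
row dx,dy,dz,turn: [-3.2810e-01 -4.7600e-02 -9.0000e-04 -1.5698e+00] q [ 0.97  0.29 -0.1   0.   -1.17 -0.02] F [0.8 1.2 1.4]
```

```bash
echo '{"jaw":[0.0,0.0,0.0,0.0,0.0,0.0,0.0,0.0,0.0,0.0,0.0,0.0,0.0,0.0],"dx":[-0.328,-0.328,-0.328,-0.328,-0.328,-0.328,-0.328,-0.328,-0.328,-0.328,-0.328,-0.328,-0.328,-0.328],"dy":[-0.048,-0.048,-0.048,-0.048,-0.048,-0.048,-0.048,-0.048,-0.048,-0.048,-0.048,-0.048,-0.048,-0.048],"dz":[0,0,0,0,0,0,0,0,0,0,0,0,0,0],"spin":[-1.57,-1.57,-1.57,-1.57,-1.57,-1.57,-1.57,-1.57,-1.57,-1.57,-1.57,-1.57,-1.57,-1.57]}' > mv.in && python3 nudge.py mv.in 10
python3 - <<'E'
from h import *
t=grab("top","top3"); s=grab("side","side3")
cv2.imwrite("pics/m5.png",padh([crop("t",t,240,130,100,120,4),crop("s",s,275,125,98,125,4)]))
E
```

```text
t: 15.8
eef_pos: [0.2576, 0.6182, 0.2156]
ee_rot: [-3.142, -0.0, 0.957]
force: [0.5, 0.4, -0.7]
width: 0.001
gripper_force: 0.0
```

View pics/m5.png

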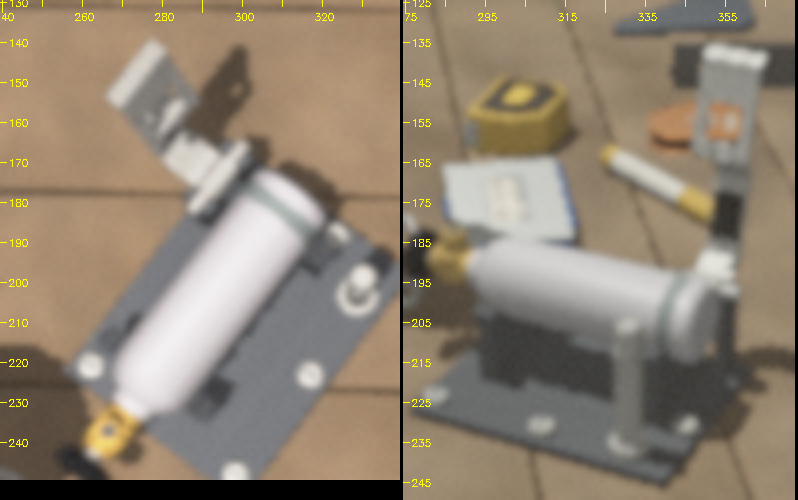

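```bash
python3 - <<'E'
from fit import *
T=lambda X,Y:(240+X/4-.5,130+Y/4-.5); S=lambda X,Y:(275+(X-403)/4-.5,125+Y/4-.5)
pc,_=fit(cr,[.5,.35,.94])
# refine cradle with left corner, post top/base from this picture
cr2=cr+[("top",(52,86,8),T(66,370)),("top",(-62,-55,94),T(364,275)),("side",(-62,-55,94),S(628,324)),("side",(-80,-86,0),S(665,487))]
pc2,r=fit(cr2,pc); print(pc,pc2,r)
for th in(-.1,0,.1,.2,.3):
  print(th,proj("top",pl(pc2,[[-.023*np.sin(th),.097,.065+.023*np.cos(th)]])))
print("outlet seen",T(108,431))
print("wheel pred",proj("top",pl(pc2,[[0,.1225,.065]])),"seen",T(83,460))
print("base/shoulder top pred",proj("top",pl(pc2,[[0,-.075,.065],[0,-.06,.09],[0,.075,.065]])),"side base",proj("side",pl(pc2,[[0,-.075,.065]])))
for n in("hole","hinge"):
  print(n,pl(pc2,np.array({"hole":(-62,-55,75),"hinge":(40,-55,65)}[n])/1e3))
print("base end seen top",T(300,200),"side",S(703,318))
E
```

```text
[0.50855022 0.38273042 0.95385448] [0.50862963 0.38265128 0.95675548] [[-0.1, -1.3], [-0.4, 0.9], [0.1, -1.0], [0.4, -0.6], [0.0, -0.2], [-0.4, 0.9], [-1.6, 0.6], [0.7, -3.5], [-0.4, 0.4], [-0.2, 0.0], [-0.3, -0.4], [-0.3, 0.0], [-0.5, 0.7]]
-0.1 [[265.7219343  236.56482922]]
0 [[266.55187934 237.18251687]]
0.1 [[267.39401501 237.80483673]]
0.2 [[268.2392929  238.42509994]]
0.3 [[269.07862971 239.03664425]]
outlet seen (266.5, 237.25)
wheel pred [[260.89365505 246.80153601]] seen (260.25, 244.5)
base/shoulder top pred [[312.8604954  176.76808319]
 [308.86397693 180.02331468]
 [273.55979172 229.71661736]] side base [[349.36706536 205.30580698]]
hole [[0.51785975 0.30028742 0.075     ]]
hinge [[0.57662958 0.38365472 0.065     ]]
base end seen top (314.5, 179.5) side (349.5, 204.0)
```

The cylinder lies home. The outlet opening is seen at top (266.5,237.2) against a predicted (266.55,237.2) for straight up and centred. Next is the strap.

```bash
python3 go.py .6198 .445 .24 .957
```

```text
row dx,dy,dz,turn: [ 0.0696  0.3953 -0.0243 -0.0065] q [ 1.47  0.36 -0.02  0.   -1.2   1.05] F [ 0.8  0.5 -0.4]
```

```bash
echo '{"jaw":[0.0,0.0,0.0,0.0,0.0,0.0,0.0,0.0,0.0,0.0,0.0,0.0,0.0,0.0],"dx":[0.03,0.07,0.07,0.07,0.07,0.07,0.07,0.07,0.07,0.07,0.07,0.07,0.07,0.07],"dy":[0.01,0.04,0.08,0.12,0.16,0.2,0.24,0.28,0.32,0.36,0.395,0.395,0.395,0.395],"dz":[-0.024,-0.024,-0.024,-0.024,-0.024,-0.024,-0.024,-0.024,-0.024,-0.024,-0.024,-0.024,-0.024,-0.024],"spin":[0,0,0,0,0,0,0,0,0,0,-0.0065,-0.0065,-0.0065,-0.0065]}' > mv.in && python3 nudge.py mv.in 10
python3 go.py .6198 .445 .193 .957
```

```text
t: 17.07
eef_pos: [0.6204, 0.4461, 0.2395]
ee_rot: [-3.141, 0.0, 0.957]
force: [-0.6, 1.1, 0.5]
width: 0.0003
gripper_force: 0.0
row dx,dy,dz,turn: [-0.0013  0.0001  0.0465  0.0001] q [ 0.88  0.5   0.26 -0.   -1.33  1.65] F [-0.6  1.1  0.5]
```

```bash
echo '{"jaw":[0,0,0,0,0,0,0,0,0,0,0,0,0,0,0,0,0,0,0],"dx":[0,0,-0.022,-0.0405,-0.061,-0.074,-0.088,-0.101,-0.114,-0.126,-0.138,-0.149,-0.16,-0.169,-0.1775,-0.1847,-0.1908,-0.1908,-0.1908],"dy":[0,0,0,0,0,0,0,0,0,0,0,0,0,0,0,0,0,0,0],"dz":[0.025,0.0465,0.0465,0.0415,0.039,0.039,0.0406,0.0435,0.0475,0.053,0.0594,0.067,0.076,0.0857,0.0963,0.1078,0.12,0.12,0.12],"spin":[0,0,0,0,0,0,0,0,0,0,0,0,0,0,0,0,0,0,0]}' > mv.in && python3 nudge.py mv.in 10
python3 - <<'E'
from station import arm; import numpy as np
s=arm.get_state(); p=s["eef_pos"]; d=p[:2]-[.5086,.3827]; c,n=np.cos(.957),np.sin(.957); print("cradle",d@[c,n],d@[-n,c],p[2],s["force"])
E
```

```text
t: 18.65
eef_pos: [0.51, 0.2908, 0.12]
ee_rot: [3.142, 0.0, 0.961]
force: [-0.0, 0.4, 1.0]
width: 0.0006
gripper_force: 0.0
cradle -0.07430582024110947 -0.05411093655453011 0.12003190020293772 [-0.03100909  0.42582965  0.9879765 ]
```

```bash
echo '{"jaw":[0,0,0,0,0,0,0,0],"dx":[-0.005,-0.0086,-0.0108,-0.0115,-0.0117,-0.0117,-0.0117,-0.0117],"dy":[0,0,0,0,0,0,0,0],"dz":[0.013,0.026,0.0395,0.046,0.051,0.054,0.054,0.054],"spin":[0,0,0,0,0,0,0,0]}' > mv.in && python3 nudge.py mv.in 10
python3 - <<'E'
from station import arm; import numpy as np
s=arm.get_state(); p=s["eef_pos"]; d=p[:2]-[.5086,.3827]; c,n=np.cos(.957),np.sin(.957); print("cradle",d@[c,n],d@[-n,c],p[2],s["force"])
E
```

```text
t: 19.32
eef_pos: [0.5042, 0.2812, 0.0672]
ee_rot: [3.141, -0.001, 0.96]
force: [-3.8, -1.7, 7.3]
width: 0.0
gripper_force: 3.7
cradle -0.08551348504455979 -0.05491677038936915 0.06723668565688329 [-3.76824959 -1.71308817  7.28644852]
```

```bash
echo '{"jaw":[0,0,0,0,0,0],"dx":[0,0,0,0,0,0],"dy":[0,0,0,0,0,0],"dz":[0.002,0.002,-0.03,-0.07,-0.11,-0.11],"spin":[0,0,0,0,0,0]}' > mv.in && python3 nudge.py mv.in 10; python3 go.py .4368 .1349 .1 .0125
```

```text
t: 19.82
eef_pos: [0.5081, 0.2836, 0.1854]
ee_rot: [3.137, -0.013, 0.961]
force: [0.9, 0.8, 0.6]
width: 0.0004
gripper_force: 0.0
row dx,dy,dz,turn: [-0.1627  0.0266  0.0854  0.949 ] q [ 0.85  0.23 -0.27  0.   -1.06  1.68] F [0.9 0.8 0.6]
```

```bash
python3 - <<'E'
from fit import *
p=np.array([.4277,.1413,3.1542])
for n,X in(("top",(-27,6.5,5)),("top",(8,6.5,5)),("top",(-9,-2.5,5)),("top",(-9,15.5,5)),("top",(78,0,2.5))): print(X,proj(n,pl(p,np.array(X)/1e3)))
E
```

```text
(-27, 6.5, 5) [[397.09283125 230.08859985]]
(8, 6.5, 5) [[397.370102   244.71027891]]
(-9, -2.5, 5) [[393.50427701 237.58769501]]
(-9, 15.5, 5) [[400.96681091 237.60050399]]
(78, 0, 2.5) [[394.95799354 274.22616435]]
```

```bash
echo '{"jaw":[0.05,0.05,0.05,0.05,0.05,0.05,0.05,0.05,0.05,0.05],"dx":[-0.04,-0.08,-0.12,-0.163,-0.163,-0.163,-0.163,-0.163,-0.163,-0.163],"dy":[0.01,0.02,0.026,0.027,0.027,0.027,0.027,0.027,0.027,0.027],"dz":[0,0,0.02,0.05,0.085,0.085,0.085,0.085,0.085,0.085],"spin":[0.12,0.24,0.36,0.48,0.6,0.72,0.84,0.949,0.949,0.949]}' > mv.in && python3 nudge.py mv.in 20; python3 go.py .435 .135 .0025 .0125
```

```text
t: 20.65
eef_pos: [0.4332, 0.132, 0.0914]
ee_rot: [-3.141, -0.001, 0.014]
force: [-0.2, -0.2, -0.1]
width: 0.0499
gripper_force: 0.0
row dx,dy,dz,turn: [ 0.0018 -0.003   0.0889  0.0018] q [ 0.73  0.13 -0.65  0.   -0.79  0.85] F [-0.2 -0.2 -0.1]
```

```bash
echo '{"jaw":[0.05,0.05,0.05,0.05,0.05],"dx":[0.0018,0.0018,0.0018,0.0018,0.0018],"dy":[-0.003,-0.003,-0.003,-0.003,-0.003],"dz":[0.04,0.07,0.083,0.083,0.083],"spin":[0.001,0.001,0.001,0.001,0.001]}' > mv.in && python3 nudge.py mv.in 20; python3 go.py .435 .135 .002 .0125
```

```text
t: 21.07
eef_pos: [0.4345, 0.1346, 0.0077]
ee_rot: [3.141, 0.001, 0.013]
force: [-0.4, 0.3, 1.1]
width: 0.0497
gripper_force: 0.0
row dx,dy,dz,turn: [ 0.0005 -0.0004  0.0057  0.0001] q [ 0.74  0.28 -0.73  0.   -0.57  0.85] F [-0.4  0.3  1.1]
```

```bash
echo '{"jaw":[0.05,0.04,0.03,0.022,0.012,0.012,0.012,0.012],"dx":[0,0,0,0,0,0,0,0],"dy":[0,0,0,0,0,0,0,0],"dz":[0.0055,0.0055,0.0055,0.0055,0.0055,0.0055,0.0055,0.0055],"spin":[0,0,0,0,0,0,0,0]}' > mv.in && python3 nudge.py mv.in 45; python3 go.py .435 .135 .002 .0125
```

```text
t: 21.73
eef_pos: [0.4346, 0.1346, 0.0026]
ee_rot: [-3.141, -0.0, 0.01]
force: [-1.3, -0.2, 4.0]
width: 0.0166
gripper_force: 45.0
row dx,dy,dz,turn: [ 0.0004 -0.0004  0.0006 -0.0026] q [ 0.74  0.29 -0.73  0.   -0.55  0.84] F [-1.3 -0.2  4. ]
```

```bash
echo '{"jaw":[0.012,0.012,0.012,0.012,0.012,0.012,0.012,0.012,0.012,0.012,0.012],"dx":[0,0,0,0.02,0.05,0.08,0.11,0.13,0.145,0.145,0.145],"dy":[0,0,0,0,-0.02,-0.05,-0.07,-0.09,-0.1,-0.1,-0.1],"dz":[-0.03,-0.07,-0.1,-0.1,-0.1,-0.1,-0.1,-0.1,-0.09,-0.09,-0.09],"spin":[0,0,0,0.12,0.24,0.36,0.48,0.6,0.624,0.624,0.624]}' > mv.in && python3 nudge.py mv.in 45; python3 go.py .5999 .2345 .085 -.614
```

```text
t: 22.65
eef_pos: [0.578, 0.2357, 0.0906]
ee_rot: [3.139, 0.001, -0.614]
force: [0.1, 0.1, -0.5]
width: 0.0162
gripper_force: 45.0
row dx,dy,dz,turn: [ 0.0186 -0.0117  0.0056  0.0001] q [ 0.7   0.39 -0.27 -0.   -0.91  0.26] F [ 0.1  0.1 -0.5]
```

```bash
echo '{"jaw":[0.012,0.012,0.012,0.012,0.012,0.012,0.012],"dx":[0.01,0.0186,0.0186,0.0186,0.0186,0.0186,0.0186],"dy":[0,0,-0.0117,-0.0117,-0.0117,-0.0117,-0.0117],"dz":[0,0,0.006,0.01,0.012,0.012,0.012],"spin":[0,0,0,0,0,0,0]}' > mv.in && python3 nudge.py mv.in 45; python3 go.py .5999 .2345 .075 -.614
python3 - <<'E'
from h import *
t=grab("top","top4"); s=grab("side","side4")
cv2.imwrite("pics/m6.png",padh([crop("t",t,295,155,65,80,6),crop("s",s,305,165,65,80,6)]))
E
```

```text
t: 23.23
eef_pos: [0.6, 0.2345, 0.0802]
ee_rot: [3.141, 0.0, -0.614]
force: [0.6, -0.3, 0.4]
width: 0.0166
gripper_force: 45.0
row dx,dy,dz,turn: [-0.0001  0.      0.0052 -0.0003] q [ 0.67  0.43 -0.24 -0.   -0.9   0.28] F [ 0.6 -0.3  0.4]
```

View pics/m6.png

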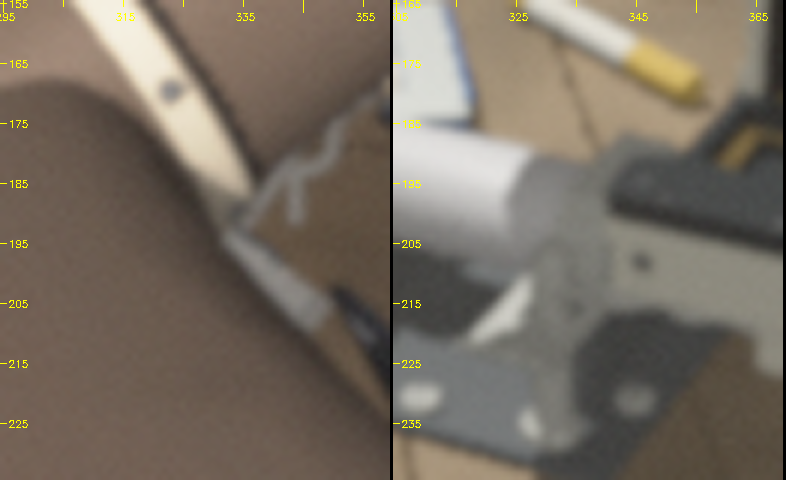

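```bash
python3 - <<'E'
from fit import *
from scipy.ndimage import map_coordinates
t=cv2.imread("pics/top4.png").astype(float); sat=t[...,2]-t[...,0]  # brown high, grey low
s=arm.get_state(); p=s["eef_pos"]; w=s["ee_rot"][2]; X=np.array([np.cos(w),np.sin(w)]); Y=np.array([np.sin(w),-np.cos(w)])
print(p)
# clip x=-tool x ; clip y = tool y ; TCP at clip (-.0085,.0065)
def cp(x,y,z): return [*(p[:2]-X*(x+.0085)+Y*(y-.0065)),p[2]+z]
A=proj("top",[cp(.078,0,0),cp(.02,0,0),cp(.065,.017,.005)]); print("pred tip, leg20, bowend",A.round(1),"seen tip",295+245/6-.5,155+222/6-.5,"bow",295+296/6-.5,155+222/6-.5)
for x in(.073,.07,.066,.062,.058,.05):
    ys=np.arange(-.008,.008,.0005); uv=proj("top",[cp(x,y,0) for y in ys]); v=map_coordinates(sat,[uv[:,1],uv[:,0]],order=1)
    print(x,v[::2].round(0).astype(int).tolist())
E
```

```text
[0.60026414 0.23469273 0.08057128]
pred tip, leg20, bowend [[334.7 191.9]
 [349.7 171.4]
 [344.4 191.4]] seen tip 335.3333333333333 191.5 bow 343.8333333333333 191.5
0.073 [17, 15, 13, 11, 10, 9, 10, 11, 12, 12, 14, 16, 19, 23, 26, 29]
0.07 [25, 22, 20, 18, 16, 14, 13, 12, 11, 12, 13, 15, 18, 22, 26, 29]
0.066 [30, 27, 25, 23, 20, 17, 14, 12, 10, 10, 12, 14, 18, 22, 26, 28]
0.062 [21, 19, 17, 15, 14, 12, 11, 10, 10, 11, 13, 15, 18, 21, 24, 24]
0.058 [12, 12, 13, 13, 13, 13, 12, 11, 11, 11, 13, 14, 16, 18, 19, 17]
0.05 [21, 21, 20, 19, 17, 14, 12, 10, 9, 9, 9, 9, 8, 9, 9, 10]
```

```bash
python3 - <<'E'
from fit import *
T=lambda X,Y:(375+X/5-.5,175+Y/5-.5); S=lambda X,Y:(335+(X-478)/5-.5,240+Y/5-.5)
n=np.array([np.cos(-.2555),np.sin(-.2555)]); tcp=np.array([.5284,.0625])
for nm,k,u in(("wheel","top",T(53,62)),("base","top",T(453,172)),("wheel","side",S(607,118)),("base","side",S(591,492))):
    print(k,nm,((atz(k,*u,.025)[:2]-tcp)@n*1e3).round(2))
pc=np.array([.5086,.3827,.957])
for k,us in(("top",[(330.1,198.9),(330.5,198.25)]),("side",[(330.9,205.1),(330.75,205.5)])):
    for u in us: print(k,"post",(R2(pc[2]).T@(atz(k,*u,.094)[:2]-pc[:2])*1e3).round(1))
# axis in cradle from top3 outlet
print("vee contact tcp cradle x",(R2(pc[2]).T@(np.array([.4982,.39])-pc[:2])*1e3).round(1))
E
```

```text
top wheel 0.31
top base 0.76
side wheel 1.54
side base 1.35
top post [-63.2 -53. ]
top post [-63.  -54.7]
side post [-60.  -55.1]
side post [-61.7 -55.5]
vee contact tcp cradle x [-0.  12.7]
```

```bash
echo '{"jaw":[0.012,0.012,0.012,0.012,0.012,0.012,0.012],"dx":[0,0,-0.006,-0.010,-0.014,-0.018,-0.018],"dy":[0.0004,0.0004,0.0004,0.0004,0.0004,0.0004,0.0004],"dz":[0.0055,0.0055,0.0055,0.0055,0.0055,0.0055,0.0055],"spin":[0,0,0,0,0,0,0]}' > mv.in && python3 nudge.py mv.in 45
python3 go.py .5999 .2345 .075 -.614
```

```text
t: 23.92
eef_pos: [0.5848, 0.2455, 0.075]
ee_rot: [-3.141, 0.0, -0.614]
force: [-0.4, 0.4, -0.3]
width: 0.0165
gripper_force: 45.0
row dx,dy,dz,turn: [0.0186 0.0003 0.     0.0004] q [ 0.7   0.42 -0.27 -0.   -0.88  0.25] F [-0.4  0.4 -0.3]
```

```bash
echo '{"jaw":[0.012,0.012,0.012,0.012,0.012],"dx":[-0.005,-0.010,-0.015,-0.020,-0.020],"dy":[0,0,0,0,0],"dz":[0,0,0,0,0],"spin":[0,0,0,0,0]}' > mv.in && python3 nudge.py mv.in 50
echo '{"jaw":[0.012,0.012,0.012],"dx":[-0.003,-0.006,-0.006],"dy":[0,0,0],"dz":[0,0,0],"spin":[0,0,0]}' > mv.in && python3 nudge.py mv.in 50
python3 go.py .5999 .2345 .075 -.614
```

```text
t: 24.33
eef_pos: [0.5681, 0.256, 0.0749]
ee_rot: [3.14, -0.0, -0.614]
force: [-2.8, -2.5, 1.8]
width: 0.0165
gripper_force: 50.0
t: 24.58
eef_pos: [0.5633, 0.2586, 0.0746]
ee_rot: [3.139, 0.0, -0.614]
force: [-2.3, -4.4, 1.2]
width: 0.017
gripper_force: 50.0
row dx,dy,dz,turn: [ 0.0438 -0.0015 -0.0004 -0.0003] q [ 0.75  0.4  -0.3   0.   -0.87  0.21] F [-2.3 -4.4  1.2]
```

```bash
echo '{"jaw":[0.012,0.012,0.012],"dx":[-0.003,-0.006,-0.006],"dy":[0,0,0],"dz":[0,0,0],"spin":[0,0,0]}' > mv.in && python3 nudge.py mv.in 58
echo '{"jaw":[0.012,0.012,0.012],"dx":[-0.003,-0.005,-0.005],"dy":[0,0,0],"dz":[0,0,0],"spin":[0,0,0]}' > mv.in && python3 nudge.py mv.in 58
python3 go.py .5999 .2345 .075 -.614
```

```text
t: 24.83
eef_pos: [0.5575, 0.2622, 0.0742]
ee_rot: [3.138, 0.001, -0.615]
force: [-4.5, -1.2, 0.9]
width: 0.0165
gripper_force: 58.1
t: 25.08
eef_pos: [0.5542, 0.2661, 0.0746]
ee_rot: [3.141, 0.001, -0.614]
force: [-5.2, -1.2, 1.9]
width: 0.0165
gripper_force: 58.0
row dx,dy,dz,turn: [ 0.0556 -0.0005 -0.0004 -0.0004] q [ 0.76  0.4  -0.31 -0.   -0.87  0.19] F [-5.2 -1.2  1.9]
```

```bash
for i in 1 2; do echo '{"jaw":[0.012,0.012],"dx":[-0.0015,-0.0015],"dy":[0,0],"dz":[0,0],"spin":[0,0]}' > mv.in && python3 nudge.py mv.in 58 | sed -n '2p;4p'; done
python3 go.py .5999 .2345 .075 -.614
```

```text
eef_pos: [0.5537, 0.2672, 0.0748]
force: [-3.9, -0.7, 1.8]
eef_pos: [0.5529, 0.2683, 0.075]
force: [-3.9, -0.7, 0.8]
row dx,dy,dz,turn: [ 0.0579  0.0005 -0.     -0.0003] q [ 0.77  0.39 -0.31 -0.   -0.86  0.19] F [-3.9 -0.7  0.8]
```

```bash
for i in 1 2; do echo '{"jaw":[0.012,0.012],"dx":[-0.001,-0.001],"dy":[0,0],"dz":[0,0],"spin":[0,0]}' > mv.in && python3 nudge.py mv.in 58 | sed -n '2p;4p'; done
python3 go.py .5999 .2345 .075 -.614
```

```text
eef_pos: [0.5523, 0.2687, 0.075]
force: [-1.9, -1.5, 1.7]
eef_pos: [0.5516, 0.269, 0.0751]
force: [0.9, -3.5, 1.6]
row dx,dy,dz,turn: [ 0.0593  0.0004  0.0001 -0.0003] q [ 0.77  0.39 -0.31  0.   -0.86  0.18] F [ 0.9 -3.5  1.6]
```

```bash
echo '{"jaw":[0.012,0.03,0.04,0.04,0.04,0.04,0.04,0.04,0.04],"dx":[0.0006,0.0006,0.0006,0.0006,0.0006,0.0006,0.0006,0.0006,0.0006],"dy":[0,0,0,0,0,0,0,0,0],"dz":[0,0,0,0,-0.03,-0.07,-0.11,-0.15,-0.15],"spin":[0,0,0,0,0,0,0,0,0]}' > mv.in && python3 nudge.py mv.in 20
python3 go.py .26 .62 .225 -.39
```

```text
t: 26.5
eef_pos: [0.5554, 0.2709, 0.2344]
ee_rot: [-3.129, -0.005, -0.613]
force: [1.3, 0.7, 0.8]
width: 0.0401
gripper_force: 0.0
row dx,dy,dz,turn: [-0.4425 -0.1155  0.0094 -0.2231] q [ 0.77  0.25 -0.12  0.   -1.18  0.19] F [1.3 0.7 0.8]
```

```bash
echo '{"jaw":[0.04,0.04,0.04,0.04,0.04,0.04,0.04,0.04,0.04,0.04,0.04,0.04,0.04,0.04],"dx":[-0.44,-0.44,-0.44,-0.44,-0.44,-0.44,-0.44,-0.44,-0.44,-0.44,-0.44,-0.44,-0.44,-0.44],"dy":[-0.115,-0.115,-0.115,-0.115,-0.115,-0.115,-0.115,-0.115,-0.115,-0.115,-0.115,-0.115,-0.115,-0.115],"dz":[0,0,0,0,0,0,0,0,0,0,0,0,0,0],"spin":[-0.22,-0.22,-0.22,-0.22,-0.22,-0.22,-0.22,-0.22,-0.22,-0.22,-0.22,-0.22,-0.22,-0.22]}' > mv.in && python3 nudge.py mv.in 20
python3 - <<'E'
from h import *
t=grab("top","top5"); s=grab("side","side5")
cv2.imwrite("pics/m7.png",padh([crop("t",t,245,155,105,100,4),crop("s",s,285,165,90,85,4.2)]))
E
```

```text
t: 27.67
eef_pos: [0.2579, 0.6164, 0.2244]
ee_rot: [3.141, -0.0, -0.393]
force: [-0.2, -0.6, 0.2]
width: 0.0403
gripper_force: 0.0
```

View pics/m7.png

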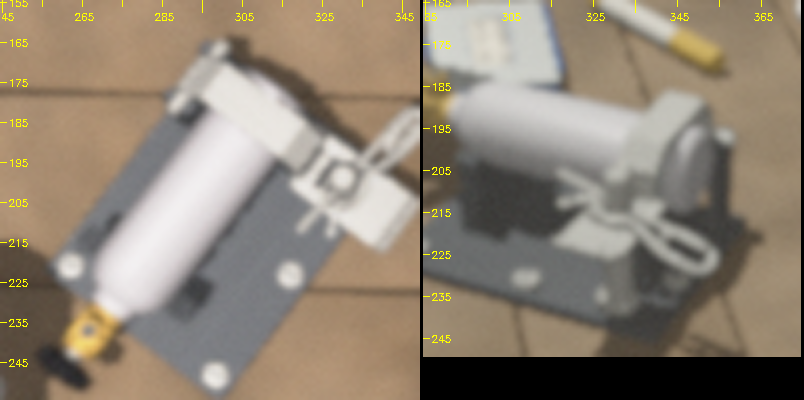

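```bash
python3 - <<'E'
from fit import *
pc=np.array([.5086,.3827,.957])
print(proj("top",pl(pc,np.array([(-62,-15,75),(-79,-28,80),(-68.5,-120,77.5),(0,97,88)])/1e3)).round(1))
print("seen tip",245+303/4-.5,155+232/4-.5,"bow",245+333/4-.5,155+236/4-.5,"outlet",245+88/4-.5,155+330/4-.5)
print(proj("side",pl(pc,np.array([(-62,-15,75),(-79,-28,80),(-68.5,-120,77.5)])/1e3)).round(1),"eye end seen",285+(718-423)/4.2-.5,165+262/4.2-.5,"tip",285+(560-423)/4.2,165+175/4.2)
E
```

```text
[[319.4 213.3]
 [329.  212.9]
 [349.1 177.5]
 [266.5 237.2]]
seen tip 320.25 212.5 bow 327.75 213.5 outlet 266.5 237.0
[[314.8 208.7]
 [316.5 211.7]
 [356.  219.8]] eye end seen 354.73809523809524 226.88095238095238 tip 317.6190476190476 206.66666666666666
```

The final picture shows the strap closed over the barrel. The clip's leg tip is at top (320,212.5) and its bow end at (328,213.5), both through and past the post. The outlet is at (266.5,237), straight up. Everything is in place, so I'm handing in.

```bash
python3 -c "
from station import arm; print(arm.job_done())"
```

```text
the job is handed in; nothing more can be done
None
```

The job is handed in at about 28 s of the 72 s allowed: the cylinder lies centred in the vees with its outlet up, the strap is closed, and the R-clip is through the post with its bow sprung over; the clip's eye hangs a little low from play in the hole, and the hand-in returned no verdict.

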